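# Hang the watchmaker's tool rack and put its case ball back

## Task

Hang the wooden tool rack on the two pins of the tool stand, both holes on their pins and its back flat against the rails. Keep it upright on the way, because the screwdrivers only stand in it. Then put the blue ball into the rack's round seat, let go, and leave everything else on the bench where it is.

Things in the scene. Friction and masses are not known exactly. Their poses are not given: they have to be found in the camera images.
- rack_tab (a point): Centre of the grip tab (70 wide, 55 tall, 8 mm thick) that rises from the middle of the top edge of the loose wooden tool rack's back plate, in the plate's plane. Mid-thickness, 142.5 mm above the rack's underside, 27.5 mm below the tab's top. Rack axes: x out of the plate's back, y left, z up. The rack weighs about 0.3 kg, its centre of mass about 22 mm in front of the plate.
- rack_hole_left (a point): Left (+y) hole of the rack's vertical back plate (170 wide, 115 tall, 8 mm thick), centre at mid-thickness: 18 mm diameter, through the plate along x, 70 mm left of the middle, 95 mm above the rack's underside, 47.5 mm below the tab's centre. Rack axes. The rack stands upright on the bench at the start.
- rack_hole_right (a point): The same for the right (-y) hole, 140 mm from the left one.
- rack_seat (a point): Where the ball's centre lies when seated in the 44 mm round hole in the left half of the rack's shelf: 20.4 mm above the shelf's top, 38 mm left of the rack's middle, 50 mm in front of the plate's front face. 25 mm beside the seated ball is free for a finger. Rack axes.
- rack_shelf (a point): Middle of the top of the rack's 6 mm shelf, 70 mm above the underside. The shelf reaches 92 mm forward (-x) from the plate, 170 mm wide. Four screwdrivers stand in its right half, in a row 54 mm in front of the plate, 27 to 69 mm right of the middle, reaching 50 mm above the shelf. Rack axes.
- pin_left (a point): Root of the left (+y) pin of the fixed stand: where its axis leaves the front face of the upper rail, 170 mm above the bench. Red-sleeved, 10 mm thick, round end, reaches 31 mm out (-x) and slants up 20 degrees to its tip. Stand axes. With the rack fully home, its left hole's centre is about 4 mm in front of and 1 mm below this point.
- pin_right (a point): The same for the right (-y) pin, 140 mm from the left one, for the rack's right hole.
- stand: Fixed tool stand; origin under its middle, x back, y left, z up. Two grey rails, front faces upright in one plane 10 mm in front (-x) of the origin, 256 mm wide, 20 mm deep: upper 155 to 185 mm, lower 85 to 105 mm above the bench. Posts 140 mm left and right, 195 mm tall. A rack hung rightly has the same axes, the back of its plate against both rails.
- ball_center (a point): Centre of the loose blue ball for opening watch cases, 60 mm diameter, about 0.12 kg. It starts on a fixed black rubber ring (56 mm wide, 8 mm tall), its centre 33 mm above the bench. Its axes mean nothing.
- clock: White desk clock, 155 mm wide, 90 mm tall, a loose bystander; origin under its middle.
- tub: Clear round tub of cotton buds, 64 mm wide, 60 mm tall, a loose bystander; origin under its middle.
- loupe: Black eye loupe, 36 mm wide, 34 mm tall, a loose bystander; origin under its middle.
- scale: Black pocket scale with a steel pan, 130 x 75 x 18 mm, a loose bystander; origin under its middle.
- hammer: Small brass hammer, 190 mm long, lying on the bench, a loose bystander; origin under it.
Things that resemble listed ones, but are neither listed nor needed, are in the scene too. There is more than one size of the part that bears rack_tab; the job needs the largest.

How it is judged:
By the outcome, as a careful person would: the job done as asked, in the order asked, and still so for the second after the job is handed in, with the robot touching nothing.
It also fails if it takes over 67 s, if anything falls off the work surface, if the arm or the gripper's body presses on something with over 40 N, if the wrist force passes 120 N, or if a joint passes its speed limit or range.

## Robot

A 6-joint arm with a two-finger parallel gripper is mounted at the origin on the work surface. World frame = base frame: x ahead of the robot, y to its left, z up, the work surface at z = 0. Lengths are in m, angles in degrees, forces in N, time in s.
With the tool pointing down it reaches from about 0.3 to 0.875 m from the base axis. Payload 6.4 kg.
Tool frame: the origin (TCP) lies on the centre line of the jaws, within the pads' length; the fingertips stand tip_reach ahead of it and the grasp point (between the pads) lies 6 mm ahead of it (tip_reach is the distance from the TCP to the fingertips, in m); z points along the fingers, y is the line along which they close (so a half turn about z gives the same grasp; the last joint's range is limited). The gripper opens to 85 mm and grips with 20 to 120 N. Pads are 22 mm wide; open, the fingers measure 114 mm over their backs; the gripper's body (76 mm by 85 mm) begins 54 mm behind the grasp point. The pads swing forward as they close: fully open they stand 13 mm farther back than shut.
Start: joints at [-79.716, 10.359, 92.074, -0, 77.567, -11.82], TCP at [0.216, -0.533, 0.256] pointing down, gripper open.
Joint ranges: [-171.53, 171.53], [-51.25, 118.39], [17.06, 147.69], [-65.23, 245.23], [0, 150.52], [-178.68, 178.68]. Speed limits (degrees/s): [147.25, 147.25, 172.46, 180, 180, 180].

## Interface

Orientations are given as [roll, pitch, yaw] about the fixed x, y, z axes, in that order (R = Rz(yaw) Ry(pitch) Rx(roll)).
In Python, from station import get_state, camera, camera_info, finish_job, tip_reach gives the robot as it stands. The module is installed in compiled form; this text tells all that it offers.
- The arm moves only by the tool apply_moves, never from a script. Its arguments are lists of equal length, an entry for each row: "claw": the finger opening in m, from 0 to 0.0854; "linear": the shift along the tool's x, y, z in m, a list of three; "roll": the turn about the tool's z in degrees. A call has 1 to 12 rows; each row is the pose to reach, as a shift and turn from the pose commanded when the call began, along the tool's axes at that moment; what a row does not reach only later rows make up. A row lasts 1/10 s, in which the tool goes at most 50 mm and 8.59 degrees, less where a joint would pass 70% of its speed; a pose out of reach is approached as far as the arm can. A call with a gripper value outside its range is refused whole. The fingers move at their own pace and stop on an object; "grip_force" is the grip in N (left out, the last holds). Time passes only in rows, so rows that repeat a pose let the fingers close. It gives the time, the measured TCP pose, the force, the opening and the grip force at its end, in the units of the state.
- get_state(): the state, without advancing time (a new reading comes with each control period).
- camera(name): name is "scene" or "top"; returns the picture (480x640x3 uint8, red, green, blue); there is no depth.
- camera_info(name): a dict with "K" (3x3 intrinsics, pixels), "eye" and "orientation" of the camera in the world. Camera axes: x right, y up, looking along -z (the intrinsics and any distortion apply to the point x, -y, -z); pixel columns grow to the right and rows downward; lengths in m; the calibration is good to about 2 mm. A picture is of the moment at which its call begins. camera_info takes no time and is no camera call.
- finish_job(): hands the job in; it is judged then, once.
The state is a dict: "clock": time; "qpos": joint angles; "qvel": joint speeds; "tau": joint torques, N m; "eef_pos": TCP position; "orientation": TCP orientation; "wrist_force": force on the tool from outside, world axes, zero at the start; "ft_torque": the same for the moment, N m; "opening": opening from 0.0 (shut) to 1.0 (fully open); "gripper_force": force on a finger pad.
Only numpy, scipy, OpenCV 4.12 (cv2) and the standard library are available. Lean on these libraries where they do the work, as an engineer would, in place of code of your own. Each camera call takes 0.05 s, during which the arm holds its last target. There are 200 camera calls.

## Working session

There is one attempt and no reset: what is moved stays moved. The work goes in short steps, Python scripts to look and compute and a tool call to move; the robot and the scene stay as the last step left them, time stands still between calls to the robot, and variables do not carry over. Pictures are saved under pics/ and viewed, at most 10 in all, crops included, and the job is handed in when it is done.

Besides the shell and the picture viewer there is one more tool, called by a JSON object that holds its "fn" and its "kwargs". apply_moves: Moves the arm, as the interface text tells. Its arguments: {"type":"object","properties":{"claw":{"type":"array"},"linear":{"type":"array"},"roll":{"type":"array"},"grip_force":{"type":"number"}},"required":["claw","linear","roll"]}

```bash
mkdir -p pics; ls
python3 - <<'E'
from station import *
import cv2,numpy as np
print(tip_reach if not callable(tip_reach) else tip_reach())
s=get_state();print(s)
for n in("scene","top"):
    im=camera(n);cv2.imwrite(f"pics/{n}0.png",im[:,:,::-1]);print(n,camera_info(n))
E
```

```text
pics
0.025
{'clock': 0.0, 'qpos': array([-7.97149909e+01,  1.04023268e+01,  9.21319978e+01,  2.00507318e-04,
        7.75664443e+01, -1.18196562e+01]), 'qvel': array([ 0.02678445, -0.05679003,  0.03161702, -0.01948306, -0.15093755,
       -0.05550453]), 'tau': array([-1.48017993e-03, -4.44874191e+01, -3.51335120e+01, -5.83077217e-04,
        8.92473880e-03, -5.44016970e-06]), 'eef_pos': array([ 0.21630139, -0.53221831,  0.25537697]), 'orientation': array([-1.79901408e+02, -2.08322476e-02,  2.21046041e+01]), 'wrist_force': array([-0.19885306, -1.01034798, -0.36199082]), 'ft_torque': array([ 0.02548108,  0.0697122 , -0.014317  ]), 'gripper_force': 0.0, 'opening': 1.0012206540886288}
scene {'K': array([[442.67077351,   0.        , 321.67419912],
       [  0.        , 442.67077351, 237.38706184],
       [  0.        ,   0.        ,   1.        ]]), 'eye': array([ 1.17565447, -0.62058515,  0.99521602]), 'orientation': array([46.4667369 ,  0.69203086, 50.40232177])}
top {'K': array([[553.14765218,   0.        , 313.19052904],
       [  0.        , 553.14765218, 240.76744934],
       [  0.        ,   0.        ,   1.        ]]), 'eye': array([ 0.36991464, -0.04503455,  1.35198898]), 'orientation': array([  3.87730083,  -0.10791002, -90.43219467])}
```

View pics/scene0.png

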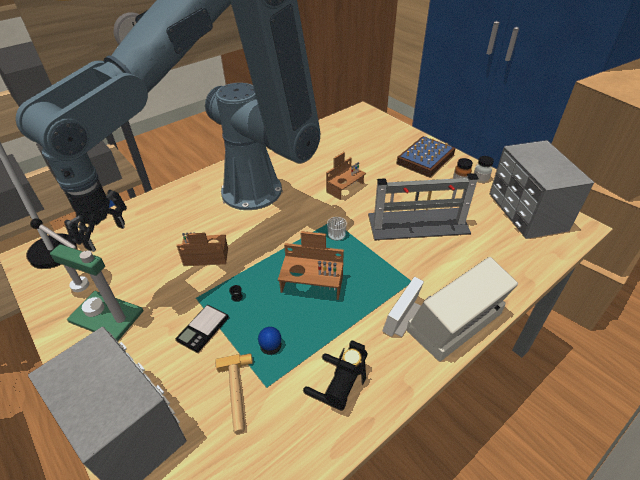

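View pics/top0.png

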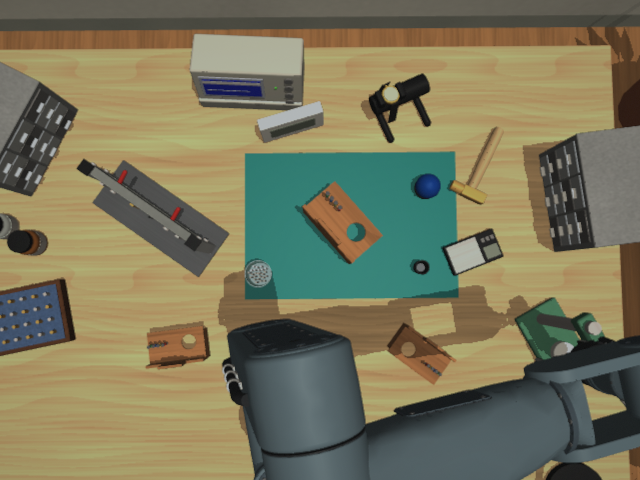

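The rack candidates are scene (312,265), (345,178) and (203,248), which are top (342,222), (178,345) and (420,352). The one on the mat looks largest, so I'll confirm it in an enlarged crop.

Run:
```python
import cv2,numpy as np
s=cv2.imread("pics/scene0.png");t=cv2.imread("pics/top0.png")
def c(im,x,y,w,h):return cv2.resize(im[y:y+h,x:x+w],(400,300),interpolation=cv2.INTER_CUBIC)
a=np.vstack([np.hstack([c(s,262,222,100,75),c(t,290,172,104,78)]),np.hstack([c(s,362,162,120,90),c(t,70,140,180,135)])])
cv2.imwrite("pics/crop1.png",a)
```

```text
(no output)
```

View pics/crop1.png

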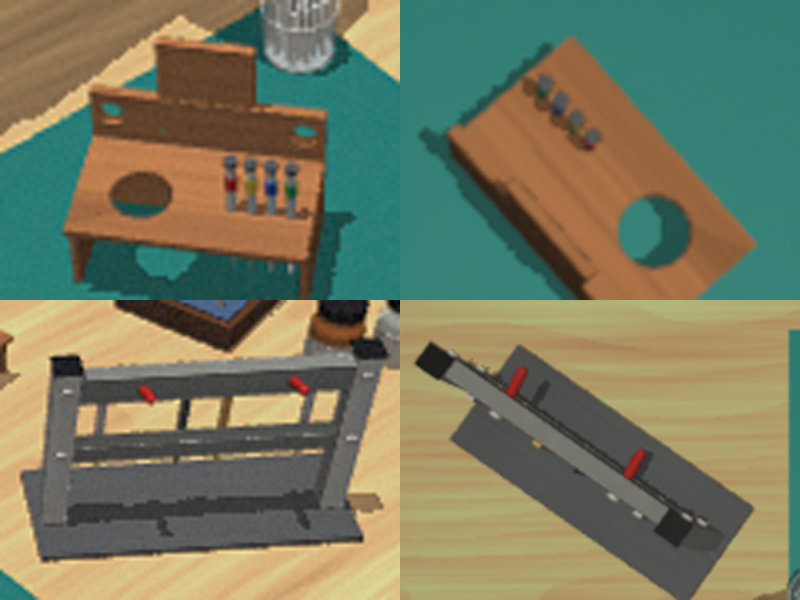

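The centre rack on the mat has the tab and is the biggest, and its seat and screwdrivers match the description. Next I fit the rack and stand poses from corner pixels in both views.

```bash
cat > h.py <<'E'
import numpy as np,cv2
from station import *
from scipy.spatial.transform import Rotation as R
from scipy.optimize import least_squares
INF={n:camera_info(n) for n in("scene","top")}
def proj(n,P):
    i=INF[n];p=(np.atleast_2d(P)-i["eye"])@R.from_euler("xyz",i["orientation"],degrees=True).as_matrix()
    q=p*[1,-1,-1];q=q@i["K"].T;return q[:,:2]/q[:,2:]
def fit(obs,x0):
    def f(v):
        r=[]
        for n,uv,P in obs:
            W=R.from_euler("z",v[2]).apply(P)+[v[0],v[1],v[3] if len(v)>3 else 0];r+=list(proj(n,W)[0]-uv)
        return np.array(r)
    s=least_squares(f,x0,loss="soft_l1");return s.x,f(s.x).reshape(-1,2)
E
cat > m.py <<'E'
from h import *
a=lambda p,s,o:np.array(p)/s+o
S=lambda p:("scene",a(p,4,[262,222]));T=lambda p:("top",a(p,400/104,[290,172]))
m=1e-3
L=[(S((157,41)),(0,35,170)),(S((254,49)),(0,-35,170)),(S((92,90)),(0,85,115)),(S((326,113)),(0,-85,115)),(S((65,232)),(-96,85,70)),(S((302,255)),(-96,-85,70)),(S((141,194)),(-54,38,70)),
(T((173,38)),(-96,-85,70)),(T((358,243)),(-96,85,70)),(T((254,231)),(-54,38,70)),(T((105,180)),(0,-35,170)),(T((195,280)),(0,35,170))]
v,r=fit([(k[0],k[1],np.array(p)*m) for k,p in L],[.4,-.1,-2.0]);print("rack",v,np.degrees(v[2]));print(r.round(1).tolist())
S=lambda p:("scene",a(p,10/3,[362,162]));T=lambda p:("top",a(p,400/180,[70,140]))
L=[(S((152,99)),(-40,70,181)),(S((305,89)),(-40,-70,181)),(S((66,62)),(0,140,195)),(S((369,47)),(0,-140,195)),
(T((243,152)),(-40,70,181)),(T((123,70)),(-40,-70,181)),(T((228,178)),(-10,70,173)),(T((110,96)),(-10,-70,173)),(T((275,228)),(0,140,195)),(T((34,59)),(0,-140,195))]
v,r=fit([(k[0],k[1],np.array(p)*m) for k,p in L],[.4,.35,-2.0]);print("stand",v,np.degrees(v[2]));print(r.round(1).tolist())
L=[]
for n,c in(("scene",(270,340)),("top",(428,186))):
    im=cv2.imread(f"pics/{n}0.png").astype(int);mk=(im[:,:,0]>im[:,:,2]+35)&(im[:,:,0]>im[:,:,1]+25)
    y,x=np.nonzero(mk);k=np.hypot(x-c[0],y-c[1])<20;x,y=x[k],y[k]
    (cx,cy),rad=cv2.minEnclosingCircle(np.stack([x,y],1).astype(np.float32));print(n,cx,cy,rad);L.append((n,np.array([cx,cy]),np.array([0,0,.033])))
v,r=fit(L,[.5,-.3,0]);print("ball",v[:2],r)
# detected clearance things
def ray(n,u,z):
    f=lambda q:(proj(n,[q[0],q[1],z])[0]-u);return least_squares(f,[.4,0]).x
for nm,u,z in(("tub",(259,272),.06),("loupe",(421,268),.034),("scale",(473,251),.018),("clock1",(258,130),.09),("clock2",(322,112),.09),("hammerhead",(468,193),.02)):print(nm,ray("top",u,z))
print(get_state()["clock"])
E
python3 m.py
```

```text
rack [ 0.47014687 -0.08165037 -3.99825323] -229.08303569953935
[[-1.0, -0.8], [-0.1, -0.1], [-1.1, -0.6], [-0.4, 0.1], [-1.1, -0.5], [0.7, 1.1], [-0.3, -0.2], [-0.7, -1.2], [-0.4, -0.1], [-0.2, -0.2], [0.8, 0.3], [-1.0, -1.3]]
stand [ 0.52834668  0.31766311 -3.7547018 ] -215.1285662746822
[[-1.0, 0.1], [-0.8, 0.4], [-0.4, 0.7], [-0.4, 0.1], [-0.4, -0.2], [0.4, -0.3], [-0.9, 0.1], [-0.7, 0.1], [-0.3, -0.7], [0.3, 0.1]]
scene 269.0 338.0 11.70479965209961
top 427.9183654785156 185.5408172607422 12.01765251159668
ball [ 0.58954914 -0.32482405] [[ 0.0669168   0.59704611]
 [-0.21675478  0.38652242]]
tub [0.3854054  0.07877573]
loupe [ 0.39232626 -0.3043998 ]
scale [ 0.4326698  -0.43404523]
clock1 [0.71368474 0.07791578]
clock2 [ 0.75513466 -0.07078613]
hammerhead [ 0.57367273 -0.42513091]
0.1
```

```bash
cat > d.py <<'E'
import sys,numpy as np
# usage: d.py x y z yaw  then targets x,y,z,yaw ... -> tool shift (mm) and roll from the start pose
a=[list(map(float,s.split(","))) for s in sys.argv[1:]]
x,y,z,w=a[0];c,s=np.cos(np.radians(w)),np.sin(np.radians(w))
for t in a[1:]:
    d=np.array(t[:3])-[x,y,z];print((1e3*np.array([d[0]*c+d[1]*s,d[0]*s-d[1]*c,-d[2]])).round(1),"roll",round(w-t[3],2),"dist",round(1e3*np.linalg.norm(d)))
E
python3 d.py .216,-.533,.256,22.104 .235,-.42,.256,22.1 .470,-.082,.256,40.9
```

```text
[ 60.1 -97.5  -0. ] roll 0.0 dist 115
[ 405.  -322.3   -0. ] roll -18.8 dist 518
```

{"fn": "apply_moves", "kwargs": {"claw": [0.05,0.05,0.05,0.05,0.05,0.05,0.05,0.05,0.05,0.05,0.05,0.05], "linear": [[0.02,-0.033,0],[0.04,-0.065,0],[0.06,-0.0975,0],[0.098,-0.122,0],[0.136,-0.147,0],[0.174,-0.172,0],[0.212,-0.197,0],[0.25,-0.222,0],[0.288,-0.247,0],[0.326,-0.272,0],[0.365,-0.297,0],[0.405,-0.322,0]], "roll": [0,0,0,-2,-4,-6,-8,-10,-12,-14,-16,-18.8]}}

```text
clock: 1.3
eef_pos: [0.471, -0.0802, 0.2562]
orientation: [180.0, 0.0, 41.0]
wrist_force: [-0.0, -0.4, -0.1]
opening: 0.586
gripper_force: 0.0
```

{"fn": "apply_moves", "kwargs": {"claw": [0.05,0.05,0.05], "linear": [[0,0,0],[0,0,0],[0,0,0]], "roll": [0,0,0]}}

```text
clock: 1.6
eef_pos: [0.4699, -0.0825, 0.2559]
orientation: [-180.0, 0.0, 40.9]
wrist_force: [-0.2, -0.1, 1.2]
opening: 0.585
gripper_force: 0.0
```

Run:
```python
from station import *
import cv2,numpy as np
t=camera("top");s=camera("scene");cv2.imwrite("pics/top2.png",t[:,:,::-1])
cv2.imwrite("pics/scene2.png",s[:,:,::-1]);c=lambda im,x,y,w,h:cv2.resize(im[y:y+h,x:x+w],(400,300),interpolation=cv2.INTER_CUBIC)
cv2.imwrite("pics/crop2.png",np.hstack([c(s,232,172,140,105),c(t,270,172,140,105)])[:,:,::-1])
print(get_state())
```

```text
{'clock': 1.7, 'qpos': array([-2.43151102e+01, -2.44393607e+00,  1.05692242e+02, -1.61176109e-02,
        7.67686532e+01,  2.49134844e+01]), 'qvel': array([-0.23651627, -0.16909876, -0.22908411,  0.1034428 , -0.06211877,
        0.04156625]), 'tau': array([ 4.85346336e-01, -3.26731932e+01, -3.49327934e+01,  2.25702999e-02,
        7.47113168e-03, -3.46312780e-03]), 'eef_pos': array([ 0.46989099, -0.0831348 ,  0.25616815]), 'orientation': array([-1.79991228e+02,  2.13728522e-02,  4.07750984e+01]), 'wrist_force': array([ 0.63291113, -0.40257656, -0.04011464]), 'ft_torque': array([0.01384396, 0.01720836, 0.00162282]), 'gripper_force': 0.0, 'opening': 0.5870743851459677}
```

View pics/crop2.png

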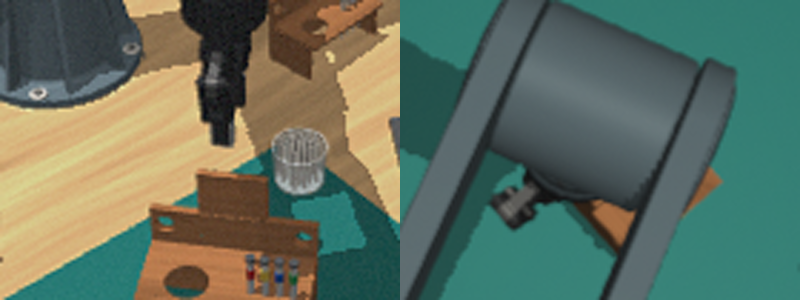

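```bash
python3 - <<'E'
from h import *
for z in(.231,.17,.1425):print(proj("scene",[.47,-.083,z]),proj("top",[.47,-.083,z]))
E
python3 d.py .470,-.082,.256,40.9 .470,-.082,.1485,40.9
```

```text
[[311.71104614 216.10466936]] [[330.44353413 228.80606734]]
[[312.32587618 233.00382589]] [[329.50471301 231.3433804 ]]
[[312.58932036 240.24482619]] [[329.11226799 232.40402534]]
[  0.    0.  107.5] roll 0.0 dist 108
```

The gripper hangs above the tab, with its tips at about scene (310,221) against a predicted (312,216). I'm descending now.

{"fn": "apply_moves", "kwargs": {"claw": [0.05,0.05,0.05,0.05,0.05,0.05,0.05,0.05], "linear": [[0,0,0.02],[0,0,0.04],[0,0,0.055],[0,0,0.07],[0,0,0.085],[0,0,0.1],[0,0,0.1075],[0,0,0.1075]], "roll": [0,0,0,0,0,0,0,0]}}

```text
clock: 2.5
eef_pos: [0.4695, -0.0826, 0.1479]
orientation: [-179.9, 0.1, 40.8]
wrist_force: [0.0, 0.8, 0.6]
opening: 0.585
gripper_force: 0.0
```

{"fn": "apply_moves", "kwargs": {"claw": [0.03,0.015,0.0,0.0,0.0,0.0,0.0,0.0], "linear": [[0,0,0],[0,0,0],[0,0,0],[0,0,0],[0,0,0],[0,0,0],[0,0,0],[0,0,0]], "roll": [0,0,0,0,0,0,0,0], "grip_force": 60}}

```text
clock: 3.3
eef_pos: [0.4705, -0.0819, 0.1491]
orientation: [-180.0, -0.0, 40.9]
wrist_force: [-3.1, 2.0, 5.6]
opening: 0.085
gripper_force: 60.4
```

```bash
python3 d.py .470,-.082,.1485,40.9 .470,-.082,.2685,40.9 .6101,.2602,.2685,54.87; python3 d.py .6101,.2602,.2685,54.87  .5774,.2832,.2417,54.87
```

```text
[   0.    0. -120.] roll 0.0 dist 120
[ 329.9 -166.9 -120. ] roll -13.97 dist 389
[ -0.  -40.   26.8] roll 0.0 dist 48
```

{"fn": "apply_moves", "kwargs": {"claw": [0,0,0,0,0,0,0,0,0], "linear": [[0,0,-0.004],[0,0,-0.012],[0,0,-0.025],[0,0,-0.045],[0,0,-0.067],[0,0,-0.09],[0,0,-0.108],[0,0,-0.117],[0,0,-0.12]], "roll": [0,0,0,0,0,0,0,0,0]}}

```text
clock: 4.2
eef_pos: [0.471, -0.0823, 0.2703]
orientation: [179.9, -0.1, 40.9]
wrist_force: [0.4, 0.4, -2.8]
opening: 0.088
gripper_force: 59.4
```

Rack lifted (−2.8 N ≈ 0.3 kg). Carrying it across.

{"fn": "apply_moves", "kwargs": {"claw": [0,0,0,0,0,0,0,0,0,0,0,0], "linear": [[0.006,-0.003,0],[0.02,-0.01,0],[0.04,-0.02,0],[0.062,-0.031,0],[0.085,-0.043,0],[0.108,-0.055,0],[0.131,-0.066,0],[0.154,-0.078,0],[0.177,-0.0895,0],[0.2,-0.101,0],[0.222,-0.112,0],[0.244,-0.1235,0]], "roll": [-0.2,-0.8,-1.6,-2.6,-3.6,-4.6,-5.6,-6.6,-7.6,-8.6,-9.5,-10.4]}}

```text
clock: 5.4
eef_pos: [0.5735, 0.1726, 0.2669]
orientation: [-179.9, 0.1, 51.4]
wrist_force: [-0.0, -1.1, -2.6]
opening: 0.085
gripper_force: 59.4
```

```bash
A=-10.4
python3 - <<'E'
import numpy as np
w=np.radians(40.9);p=np.array([.470,-.082])+.244*np.array([np.cos(w),np.sin(w)])-.1235*np.array([np.sin(w),-np.cos(w)]);print(p)
E
```

```text
[0.57356776 0.17110466]
```

```bash
python3 d.py .57357,.1711,.2685,51.3 .6101,.2602,.2685,54.87
```

```text
[ 92.4 -27.2  -0. ] roll -3.57 dist 96
```

{"fn": "apply_moves", "kwargs": {"claw": [0,0,0,0,0,0,0,0,0], "linear": [[0.021,-0.0062,0],[0.042,-0.0124,0],[0.06,-0.0177,0],[0.075,-0.022,0],[0.086,-0.0253,0],[0.0924,-0.0272,0],[0.0924,-0.0272,0],[0.0924,-0.0272,0],[0.0924,-0.0272,0]], "roll": [-0.8,-1.6,-2.3,-2.9,-3.3,-3.57,-3.57,-3.57,-3.57]}}

```text
clock: 6.3
eef_pos: [0.6104, 0.2596, 0.2688]
orientation: [-180.0, 0.0, 54.8]
wrist_force: [0.1, 0.5, -3.1]
opening: 0.089
gripper_force: 59.4
```

Run:
```python
from station import *
import cv2,numpy as np
t=camera("top");s=camera("scene")
cv2.imwrite("pics/top3.png",t[:,:,::-1]);cv2.imwrite("pics/scene3.png",s[:,:,::-1])
c=lambda im,x,y,w,h:cv2.resize(im[y:y+h,x:x+w],(400,400),interpolation=cv2.INTER_CUBIC)
cv2.imwrite("pics/crop3.png",np.hstack([c(s,370,120,130,130),c(t,70,120,150,150)])[:,:,::-1])
s=get_state();print(s["eef_pos"],s["orientation"],s["clock"])
```

```text
[0.61051286 0.25963739 0.26895278] [ 1.79993382e+02 -5.16940496e-04  5.48294707e+01] 6.4
```

View pics/crop3.png

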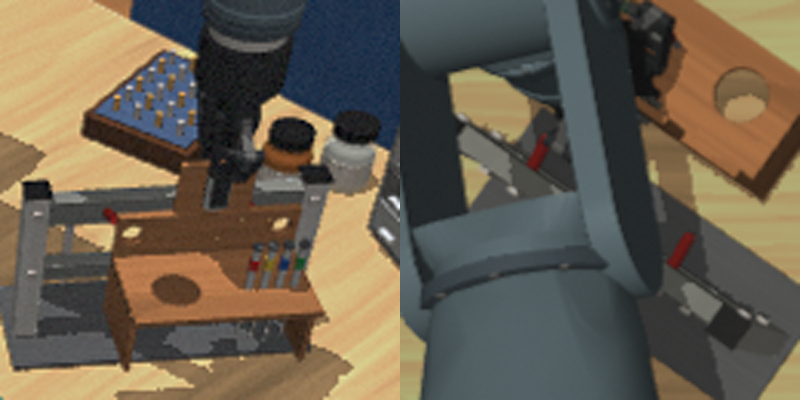

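Scene crop: the rack is upright in front of the stand, with its holes at (132,231) and (281,224), and the pins lie behind. I'll compare its pose with the prediction.

```bash
python3 - <<'E'
from h import *
m=1e-3;a=lambda p,s,o:np.array(p)/s+o
S=lambda p:("scene",a(p,400/130,[370,120]));T=lambda p:("top",a(p,400/150,[70,120]))
L=[(S((132,231)),(0,70,95)),(S((281,224)),(0,-70,95)),(S((177,289)),(-54,38,70)),(S((133,324)),(-96,85,70)),(S((328,307)),(-96,-85,70)),
(T((341,95)),(-54,38,70)),(T((365,201)),(4,85,115))]
v,r=fit([(k[0],k[1],np.array(p)*m) for k,p in L],[.61,.26,np.radians(144.9),.12]);print(v,np.degrees(v[2]));print(r.round(1).tolist())
E
python3 d.py .6101,.2602,.2685,54.87  .5774,.2832,.2417,54.87
```

```text
[0.60931149 0.25812309 2.54237302 0.11999378] 145.6672439262713
[[-0.9, 0.5], [-0.9, -0.5], [-0.7, -0.1], [0.7, -0.3], [-1.5, 0.9], [-0.1, -0.2], [-10.9, -8.8]]
[ -0.  -40.   26.8] roll 0.0 dist 48
```

{"fn": "apply_moves", "kwargs": {"claw": [0,0,0,0,0,0,0], "linear": [[0.001,-0.008,0.005],[0.001,-0.02,0.013],[0.001,-0.032,0.021],[0.001,-0.04,0.0268],[0.001,-0.046,0.029],[0.001,-0.05,0.0305],[0.001,-0.05,0.0305]], "roll": [0,0,0,0,0,0,0]}}

```text
clock: 7.1
eef_pos: [0.5698, 0.2903, 0.2383]
orientation: [-180.0, -0.0, 54.9]
wrist_force: [1.2, 0.3, -3.5]
opening: 0.086
gripper_force: 59.4
```

{"fn": "apply_moves", "kwargs": {"claw": [0,0,0,0,0,0,0], "linear": [[0,-0.004,0.0014],[0,-0.008,0.0029],[0,-0.012,0.0044],[0,-0.016,0.0058],[0,-0.02,0.0073],[0,-0.02,0.0073],[0,-0.02,0.0073]], "roll": [0,0,0,0,0,0,0]}}

```text
clock: 7.8
eef_pos: [0.5538, 0.3014, 0.231]
orientation: [180.0, 0.0, 54.9]
wrist_force: [-0.1, -0.1, -3.0]
opening: 0.086
gripper_force: 59.4
```

Run:
```python
from station import *
import cv2,numpy as np
s=camera("scene")[145:225,385:485];cv2.imwrite("pics/crop4.png",cv2.resize(s,(700,560),interpolation=cv2.INTER_CUBIC)[:,:,::-1])
```

```text
(no output)
```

View pics/crop4.png

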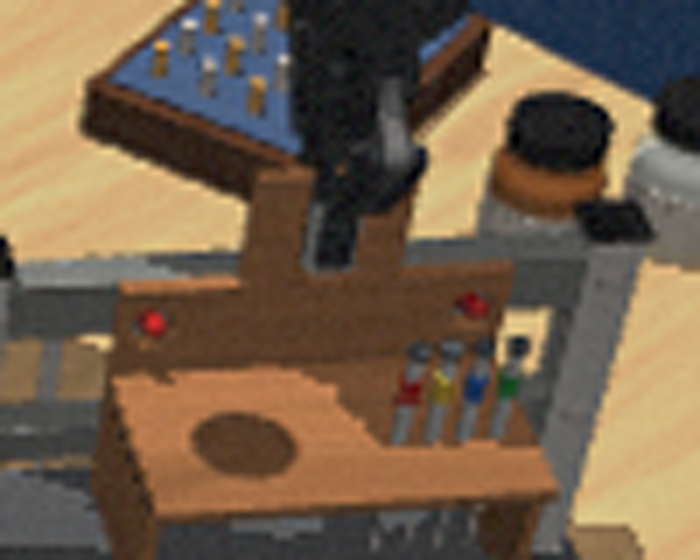

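Both red pin tips show through their holes, at (152,323) and (473,305). I'm continuing down the slope.

{"fn": "apply_moves", "kwargs": {"claw": [0,0,0,0,0,0], "linear": [[0,-0.003,0.0011],[0,-0.006,0.0022],[0,-0.009,0.0033],[0,-0.012,0.0044],[0,-0.013,0.0047],[0,-0.013,0.0047]], "roll": [0,0,0,0,0,0]}}

```text
clock: 8.45
eef_pos: [0.543, 0.309, 0.2262]
orientation: [-180.0, 0.0, 54.9]
wrist_force: [0.3, 0.5, -3.1]
opening: 0.087
gripper_force: 59.3
```

{"fn": "apply_moves", "kwargs": {"claw": [0,0,0,0,0], "linear": [[0,-0.001,0.0004],[0,-0.002,0.0007],[0,-0.003,0.0011],[0,-0.003,0.0011],[0,-0.003,0.0011]], "roll": [0,0,0,0,0]}}

```text
clock: 8.95
eef_pos: [0.541, 0.3104, 0.2253]
orientation: [180.0, -0.0, 54.9]
wrist_force: [0.3, -0.3, -3.1]
opening: 0.085
gripper_force: 59.3
```

{"fn": "apply_moves", "kwargs": {"claw": [0,0,0,0], "linear": [[0,-0.001,0.0006],[0,-0.002,0.0012],[0,-0.002,0.0012],[0,-0.002,0.0012]], "roll": [0,0,0,0]}}

```text
clock: 9.35
eef_pos: [0.5409, 0.3107, 0.2251]
orientation: [179.8, -0.1, 54.8]
wrist_force: [4.5, -4.6, -0.5]
opening: 0.088
gripper_force: 59.8
```

{"fn": "apply_moves", "kwargs": {"claw": [0,0,0,0], "linear": [[0,-0.0005,0.0007],[0,-0.001,0.0014],[0,-0.001,0.0014],[0,-0.001,0.0014]], "roll": [0,0,0,0]}}

```text
clock: 9.75
eef_pos: [0.5409, 0.3109, 0.2242]
orientation: [179.7, -0.1, 54.8]
wrist_force: [6.3, -6.5, 0.1]
opening: 0.083
gripper_force: 60.0
```

{"fn": "apply_moves", "kwargs": {"claw": [0,0,0,0], "linear": [[0,0.0015,0.0005],[0,0.0015,0.001],[0,0.0015,0.001],[0,0.0015,0.001]], "roll": [0,0,0,0]}}

```text
clock: 10.15
eef_pos: [0.5411, 0.3109, 0.2228]
orientation: [179.8, -0.1, 54.8]
wrist_force: [5.0, -3.8, 0.3]
opening: 0.081
gripper_force: 60.0
```

{"fn": "apply_moves", "kwargs": {"claw": [0.0,0.0,0.012,0.024,0.03,0.03,0.03,0.03], "linear": [[0,0,0.001],[0,0,0.001],[0,0,0.001],[0,0,0.001],[0,0,0.001],[0,0,0.001],[0,0,0.001],[0,0,0.001]], "roll": [0,0,0,0,0,0,0,0], "grip_force": 20}}

```text
clock: 10.95
eef_pos: [0.5394, 0.3115, 0.2205]
orientation: [-180.0, 0.0, 54.9]
wrist_force: [-1.1, 0.0, -0.2]
opening: 0.35
gripper_force: 0.0
```

Run:
```python
from station import *
import cv2,numpy as np
s=camera("scene");cv2.imwrite("pics/scene5.png",s[:,:,::-1]);t=camera("top");cv2.imwrite("pics/top5.png",t[:,:,::-1])
c=lambda im,x,y,w,h:cv2.resize(im[y:y+h,x:x+w],(400,320),interpolation=cv2.INTER_CUBIC)
cv2.imwrite("pics/crop5.png",np.hstack([c(s,380,145,100,80),c(t,70,130,150,120)])[:,:,::-1])
s=get_state();print(s["eef_pos"],s["wrist_force"])
```

```text
[0.5395002  0.31142853 0.22054867] [0.1767377  0.32238595 0.32653574]
```

View pics/crop5.png

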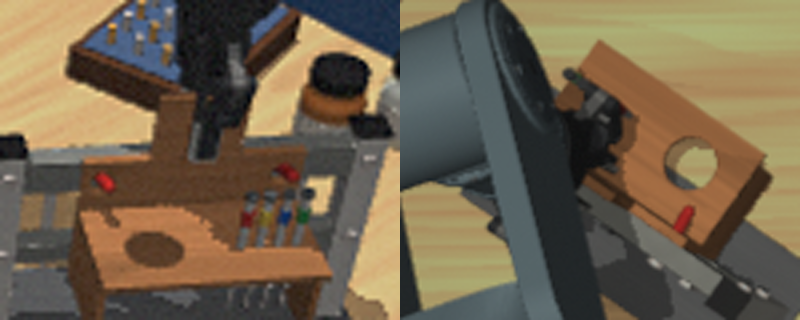

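The rack is hung: both pins come through their holes and the plate lies along the rail. I'm retreating up, then going to the ball.

```bash
python3 d.py .5391,.3114,.2203,54.87 .5391,.3114,.33,54.87 .56,-.0,.33,72 .5895,-.3248,.20,90
```

```text
[   0.     0.  -109.7] roll 0.0 dist 110
[-242.7  196.3 -109.7] roll -17.13 dist 331
[-491.3  407.3   20.3] roll -35.13 dist 639
```

{"fn": "apply_moves", "kwargs": {"claw": [0.03,0.03,0.03,0.03,0.03,0.03], "linear": [[0,0,-0.008],[0,0,-0.023],[0,0,-0.045],[0,0,-0.07],[0,0,-0.095],[0,0,-0.11]], "roll": [0,0,0,0,0,0]}}

```text
clock: 11.65
eef_pos: [0.5404, 0.3117, 0.3348]
orientation: [179.8, -0.2, 54.9]
wrist_force: [0.1, -0.5, -0.2]
opening: 0.35
gripper_force: 0.0
```

{"fn": "apply_moves", "kwargs": {"claw": [0.03,0.03,0.03,0.085,0.085,0.085,0.085,0.085], "linear": [[-0.015,0.012,0],[-0.045,0.036,0],[-0.08,0.065,0],[-0.115,0.093,0],[-0.15,0.121,0],[-0.185,0.15,0],[-0.215,0.174,0],[-0.2427,0.1963,0]], "roll": [-1,-3,-5,-7.5,-10,-12.5,-15,-17.13]}}

```text
clock: 12.45
eef_pos: [0.5604, -0.0021, 0.3314]
orientation: [180.0, -0.0, 72.1]
wrist_force: [0.3, 0.1, 0.4]
opening: 0.995
gripper_force: 0.0
```

```bash
python3 d.py .56,0,.33,72 .5895,-.3248,.20,90
```

```text
[-299.8  128.4  130. ] roll -18.0 dist 351
```

{"fn": "apply_moves", "kwargs": {"claw": [0.085,0.085,0.085,0.085,0.085,0.085,0.085,0.085,0.085,0.085,0.085], "linear": [[-0.035,0.015,0.01],[-0.07,0.03,0.025],[-0.105,0.045,0.04],[-0.14,0.06,0.055],[-0.175,0.075,0.07],[-0.21,0.09,0.085],[-0.24,0.103,0.1],[-0.27,0.116,0.115],[-0.29,0.124,0.125],[-0.2998,0.1284,0.13],[-0.2998,0.1284,0.13]], "roll": [-2,-4,-6,-8,-10,-12,-14,-16,-17,-18,-18]}}

```text
clock: 13.55
eef_pos: [0.5895, -0.3258, 0.1999]
orientation: [-179.9, -0.0, 89.9]
wrist_force: [0.4, 0.0, 0.1]
opening: 0.993
gripper_force: 0.0
```

```bash
python3 - <<'E'
from station import *
import cv2,numpy as np
s=camera("scene")
c=lambda im,x,y,w,h:cv2.resize(im[y:y+h,x:x+w],(w*4,h*4),interpolation=cv2.INTER_CUBIC)
cv2.imwrite("pics/crop6.png",c(s,190,230,160,140)[:,:,::-1])
s=get_state();print(s["eef_pos"],s["orientation"])
E
python3 d.py .5895,-.3248,.20,90 .5895,-.3248,.036,90
```

```text
[ 0.58989758 -0.32474025  0.2006424 ] [-1.79983862e+02 -3.87360148e-02  8.99559559e+01]
[  0.   0. 164.] roll 0.0 dist 164
```

View pics/crop6.png

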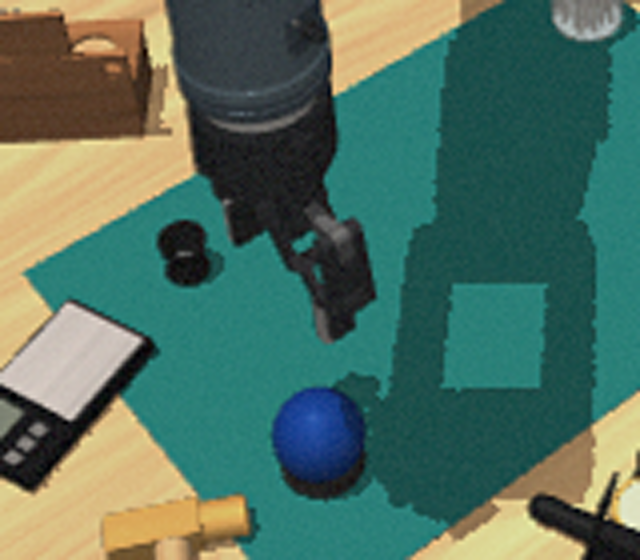

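The ball is below the open jaws, and the fingers close along world x, clear of the hammer head at crop (245,515). Descending.

{"fn": "apply_moves", "kwargs": {"claw": [0.085,0.085,0.085,0.085,0.085,0.085,0.085,0.085,0.085,0.085], "linear": [[0,0,0.02],[0,0,0.045],[0,0,0.07],[0,0,0.09],[0,0,0.11],[0,0,0.13],[0,0,0.145],[0,0,0.158],[0,0,0.164],[0,0,0.164]], "roll": [0,0,0,0,0,0,0,0,0,0]}}

```text
clock: 14.6
eef_pos: [0.5898, -0.3243, 0.036]
orientation: [-180.0, -0.0, 90.0]
wrist_force: [-0.7, 0.4, 0.2]
opening: 0.99
gripper_force: 0.0
```

{"fn": "apply_moves", "kwargs": {"claw": [0.075,0.065,0.055,0.05,0.05,0.05,0.05], "linear": [[0,0,0],[0,0,0],[0,0,0],[0,0,0],[0,0,0],[0,0,0],[0,0,0]], "roll": [0,0,0,0,0,0,0], "grip_force": 35}}

```text
clock: 15.3
eef_pos: [0.5903, -0.3254, 0.0379]
orientation: [180.0, 0.1, 90.0]
wrist_force: [-3.0, 0.7, 5.5]
opening: 0.683
gripper_force: 36.6
```

{"fn": "apply_moves", "kwargs": {"claw": [0.05,0.05,0.05,0.05,0.05,0.05,0.05,0.05,0.05,0.05], "linear": [[0,0,-0.006],[0,0,-0.02],[0,0,-0.045],[0,0,-0.08],[0,0,-0.12],[0,0,-0.16],[0,0,-0.2],[0,0,-0.24],[0,0,-0.275],[0,0,-0.294]], "roll": [0,0,0,0,0,0,0,0,0,0]}}

```text
clock: 16.3
eef_pos: [0.5907, -0.3253, 0.3363]
orientation: [179.7, 0.2, 90.0]
wrist_force: [0.4, -0.7, -1.3]
opening: 0.683
gripper_force: 37.9
```

Run:
```python
from station import *
import cv2,numpy as np
t=camera("top");s=camera("scene");cv2.imwrite("pics/top7.png",t[:,:,::-1]);cv2.imwrite("pics/scene7.png",s[:,:,::-1])
c=lambda im,x,y,w,h:cv2.resize(im[y:y+h,x:x+w],(400,300),interpolation=cv2.INTER_CUBIC)
cv2.imwrite("pics/crop7.png",np.hstack([c(s,380,158,100,75),c(t,120,130,120,90)])[:,:,::-1])
s=get_state();print(s["eef_pos"],s["orientation"],s["opening"],s["wrist_force"])
```

```text
[ 0.59116968 -0.32560455  0.33621825] [179.61347127   0.30329895  90.0163934 ] 0.6811945929592076 [ 1.34698912  0.05266733 -0.69963906]
```

View pics/crop7.png

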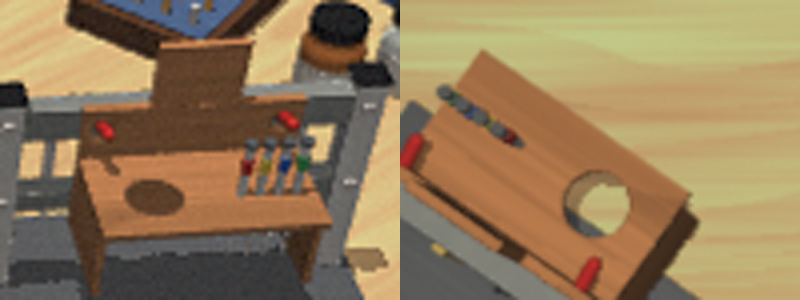

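```bash
python3 - <<'E'
from h import *
m=1e-3;a=lambda p,s,o:np.array(p)/s+o
S=lambda p:("scene",a(p,4,[380,158]));T=lambda p:("top",a(p,10/3,[120,130]))
L=[(S((154,197)),(-54,38,70)),(S((107,238)),(-96,85,70)),(S((331,224)),(-96,-85,70)),(S((161,42)),(0,35,170)),(S((250,40)),(0,-35,170)),
(T((198,204)),(-54,38,70)),(T((84,49)),(-96,-85,70)),(T((294,195)),(-96,85,70))]
v,r=fit([(k[0],k[1],np.array(p)*m) for k,p in L],[.54,.31,np.radians(144.9),.074]);print(v,np.degrees(v[2]));print(r.round(1).tolist())
print(R.from_euler("z",v[2]).apply([-.054,.038,0])+[v[0],v[1],0])
E
python3 d.py .5895,-.3248,.33,90 .585,-.04,.33,117 .5625,.248,.33,144.87
```

```text
[0.54146747 0.30913124 2.52499335 0.07286246] 144.6714624954389
[[-0.6, 0.0], [-1.4, -0.1], [-0.3, 0.0], [-0.9, 0.7], [0.3, -0.1], [-0.4, -0.0], [-0.1, -0.4], [-0.7, -0.7]]
[0.56354932 0.24690269 0.        ]
[284.8  -4.5  -0. ] roll -27.0 dist 285
[572.8 -27.   -0. ] roll -54.87 dist 573
```

{"fn": "apply_moves", "kwargs": {"claw": [0.05,0.05,0.05,0.05,0.05,0.05,0.05,0.05,0.05,0.05], "linear": [[0.01,0,0],[0.03,0,0],[0.06,-0.001,0],[0.095,-0.0015,0],[0.13,-0.002,0],[0.165,-0.0025,0],[0.2,-0.003,0],[0.235,-0.0035,0],[0.265,-0.004,0],[0.285,-0.0045,0]], "roll": [-1,-3,-6,-9,-12,-15,-18,-21,-24,-27]}}

```text
clock: 17.4
eef_pos: [0.5838, -0.0357, 0.3285]
orientation: [-179.9, -0.2, 117.4]
wrist_force: [-0.7, -0.5, -2.2]
opening: 0.681
gripper_force: 37.9
```

```bash
python3 d.py .594,-.0398,.33,117 .563,.248,.33,144.87; python3 d.py .585,-.0398,.33,117 .563,.248,.33,144.87;python3 -c "
print(.5895-.0045,-.3248+.285)"
```

```text
[270.5 103.   -0. ] roll -27.87 dist 289
[266.4 111.1  -0. ] roll -27.87 dist 289
0.5850000000000001 -0.0398
```

{"fn": "apply_moves", "kwargs": {"claw": [0.05,0.05,0.05,0.05,0.05,0.05,0.05,0.05,0.05,0.05,0.05,0.05], "linear": [[0.03,0.0125,0],[0.06,0.025,0],[0.092,0.038,0],[0.124,0.052,0],[0.156,0.065,0],[0.188,0.078,0],[0.216,0.09,0],[0.24,0.1,0],[0.258,0.1075,0],[0.2664,0.1111,0],[0.2664,0.1111,0],[0.2664,0.1111,0]], "roll": [-3,-6,-9,-12,-15,-18,-21,-24,-26,-27.87,-27.87,-27.87]}}

```text
clock: 18.6
eef_pos: [0.5629, 0.2477, 0.3298]
orientation: [-179.9, -0.0, 144.9]
wrist_force: [0.1, 0.1, -0.9]
opening: 0.686
gripper_force: 37.9
```

{"fn": "apply_moves", "kwargs": {"claw": [0.05,0.05,0.05,0.05,0.05,0.05,0.05,0.05,0.05,0.05,0.05], "linear": [[0,0,0.01],[0,0,0.03],[0,0,0.05],[0,0,0.07],[0,0,0.09],[0,0,0.108],[0,0,0.122],[0,0,0.134],[0,0,0.144],[0,0,0.15],[0,0,0.15]], "roll": [0,0,0,0,0,0,0,0,0,0,0]}}

```text
clock: 19.7
eef_pos: [0.5631, 0.2478, 0.1798]
orientation: [-179.9, -0.0, 144.9]
wrist_force: [-0.7, -0.0, -1.6]
opening: 0.683
gripper_force: 37.9
```

{"fn": "apply_moves", "kwargs": {"claw": [0.05,0.05,0.05,0.05,0.05], "linear": [[0,0,0.002],[0,0,0.004],[0,0,0.006],[0,0,0.008],[0,0,0.008]], "roll": [0,0,0,0,0]}}

```text
clock: 20.2
eef_pos: [0.5633, 0.2479, 0.1723]
orientation: [-180.0, -0.0, 144.9]
wrist_force: [0.5, 0.4, -1.8]
opening: 0.68
gripper_force: 37.9
```

{"fn": "apply_moves", "kwargs": {"claw": [0.05,0.05,0.05,0.05], "linear": [[0,0,0.001],[0,0,0.002],[0,0,0.002],[0,0,0.002]], "roll": [0,0,0,0]}}

```text
clock: 20.6
eef_pos: [0.5635, 0.248, 0.1706]
orientation: [180.0, -0.0, 144.9]
wrist_force: [0.4, 0.8, -0.8]
opening: 0.682
gripper_force: 37.9
```

{"fn": "apply_moves", "kwargs": {"claw": [0.05,0.05,0.05], "linear": [[0,0,0.001],[0,0,0.001],[0,0,0.001]], "roll": [0,0,0]}}

```text
clock: 20.9
eef_pos: [0.5635, 0.2479, 0.1696]
orientation: [180.0, 0.0, 144.9]
wrist_force: [0.6, 0.2, -1.5]
opening: 0.68
gripper_force: 37.9
```

{"fn": "apply_moves", "kwargs": {"claw": [0.05,0.05,0.05], "linear": [[0,0,0.001],[0,0,0.0015],[0,0,0.0015]], "roll": [0,0,0]}}

```text
clock: 21.2
eef_pos: [0.5639, 0.248, 0.1686]
orientation: [179.9, 0.0, 144.9]
wrist_force: [1.4, 0.9, 0.8]
opening: 0.682
gripper_force: 38.1
```

Contact felt at the expected height. Opening slowly to 72 mm.

{"fn": "apply_moves", "kwargs": {"claw": [0.05,0.06,0.062,0.064,0.067,0.07,0.072,0.072,0.072], "linear": [[0,0,0.0005],[0,0,0.0005],[0,0,0.0005],[0,0,0.0005],[0,0,0.0005],[0,0,0.0005],[0,0,0.0005],[0,0,0.0005],[0,0,0.0005]], "roll": [0,0,0,0,0,0,0,0,0], "grip_force": 20}}

```text
clock: 22.1
eef_pos: [0.5635, 0.2479, 0.1676]
orientation: [-180.0, 0.0, 144.9]
wrist_force: [-0.6, 0.1, 0.4]
opening: 0.84
gripper_force: 0.0
```

{"fn": "apply_moves", "kwargs": {"claw": [0.072,0.072,0.072,0.072,0.072,0.072,0.072,0.072,0.072,0.072], "linear": [[0,0,-0.005],[0,0,-0.015],[0,0,-0.03],[0,0,-0.05],[0,0,-0.075],[0,0,-0.1],[0,0,-0.125],[0,0,-0.15],[0,0,-0.17],[0,0,-0.18]], "roll": [0,0,0,0,0,0,0,0,0,0]}}

```text
clock: 23.1
eef_pos: [0.5642, 0.2482, 0.3518]
orientation: [179.8, 0.2, 144.9]
wrist_force: [0.3, -0.1, 0.5]
opening: 0.849
gripper_force: 0.0
```

{"fn": "apply_moves", "kwargs": {"claw": [0.072,0.072,0.072,0.072,0.072,0.072,0.072,0.072,0.072,0.072], "linear": [[-0.01,0,0],[-0.03,0,0],[-0.06,0,0],[-0.09,0,0],[-0.12,0,0],[-0.14,0,0],[-0.15,0,0],[-0.15,0,0],[-0.15,0,0],[-0.15,0,0]], "roll": [0,0,0,0,0,0,0,0,0,0]}}

```text
clock: 24.1
eef_pos: [0.6855, 0.1623, 0.3475]
orientation: [-180.0, -0.0, 144.9]
wrist_force: [0.9, 0.3, 0.8]
opening: 0.846
gripper_force: 0.0
```

Run:
```python
from station import *
import cv2,numpy as np
t=camera("top");s=camera("scene");cv2.imwrite("pics/top8.png",t[:,:,::-1])
c=lambda im,x,y,w,h:cv2.resize(im[y:y+h,x:x+w],(400,300),interpolation=cv2.INTER_CUBIC)
a=np.hstack([c(s,380,145,120,90),c(s,160,200,280,210)])
cv2.imwrite("pics/crop8.png",np.vstack([a,np.hstack([c(t,80,120,160,120),c(t,240,60,320,240)])])[:,:,::-1])
s=get_state();print(s["eef_pos"],s["clock"],s["wrist_force"])
```

```text
[0.68558567 0.16249074 0.34796801] 24.2 [-0.36603415  1.02143485 -0.13322775]
```

View pics/crop8.png

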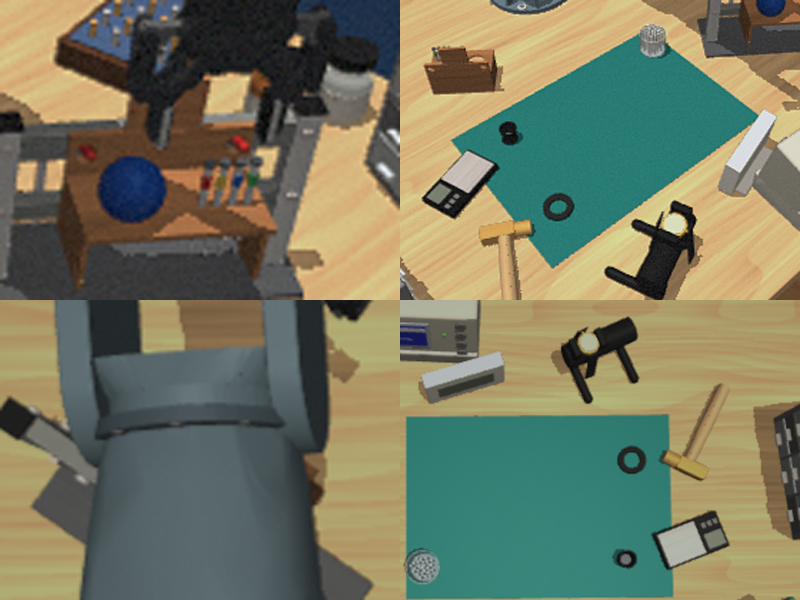

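The ball sits in the seat at crop (132,190). Both pins are through the holes, the screwdrivers are standing, the bystanders haven't moved and the robot is clear. Handing in.

```bash
python3 -c "
from station import *
print(finish_job())"
```

```text
the job is handed in; nothing more can be done
None
```

The job is handed in at about 24 s of the 67 s allowed. In the last camera view the rack hangs on both pins against the rails with its screwdrivers standing, the blue ball is in its seat, the bystanders look unmoved and the robot touches nothing; no verdict came back.

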